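# Shut the crockery drawer and bolt it

### The arm

A 6-joint arm with a two-finger parallel gripper is mounted at the origin on the work surface. World frame = base frame: x ahead of the robot, y to its left, z up, the work surface at z = 0. Lengths are in m, angles in rad, forces in N, time in s.
With the tool pointing down it reaches from about 0.25 to 0.775 m from the base axis. Payload 4 kg.
Tool frame: the origin (TCP) lies at the very end of the fingers, on their centre line; the grasp point (between the pads) lies 19 mm behind it; z points along the fingers, y is the line along which they close (so a half turn about z gives the same grasp; the last joint's range is limited). The gripper opens to 94 mm and grips with 3 to 60 N. Pads are 16 mm wide; open, the fingers measure 119 mm over their backs; the gripper's body (75 mm by 177 mm) begins 78 mm behind the grasp point.
Start: joints at [-1.254, 0.087, 1.371, -0, 1.684, -0.103], TCP at [0.224, -0.502, 0.206] pointing down, gripper open.
Joint ranges: [-3.1, 3.1], [-0.76, 2.03], [0.27, 2.55], [-1.08, 4.22], [0.17, 2.65], [-2.57, 2.57]. Speed limits (rad/s): [2.79, 2.79, 3.14, 3.14, 3.14, 3.14].

### API

Orientations are given as [roll, pitch, yaw] about the fixed x, y, z axes, in that order (R = Rz(yaw) Ry(pitch) Rx(roll)).
In Python, from bench import robot, vision gives the robot as it stands.
- The arm moves only by the shell command python3 -m crank 'ROWS'. ROWS is JSON, a list of rows, each a list of 3 entries, a list of its own where there are three numbers: the closure, from 0 (fully open) to 1 (shut), then the shift along the tool's x, y, z in m, then the turn, a rotation vector about the tool's x, y, z in degrees. A call has 1 to 8 rows; each row shifts and turns the commanded pose from where the row before left it, along the tool's axes as they then stand; what a row does not reach is not made up. A row lasts 1/10 s, in which the tool goes at most 50 mm and 8.59 degrees, less where a joint would pass 70% of its speed; a pose out of reach is approached as far as the arm can. A call with a gripper value outside its range is refused whole. The fingers move at their own pace and stop on an object; the grip force is fixed at half the most. Time passes only in rows, so rows that do not move let the fingers close. It gives the time, the measured TCP pose, the force, the opening and the grip force at its end, in the units of the state.
- robot.get_obs(): the state, without advancing time (a new reading comes with each control period).
- vision.snapshot(name): name is "scene" or "top"; returns a dict with "color" (420x560x3 uint8, red, green, blue), "z_map" (420x560 float32, m along the optical axis (not along the pixel's ray), 0 where there is no reading), "fx", "fy", "cx", "cy" (pixels), "R" (3x3) and "t" (3): a world point X has camera coordinates R X + t. Camera axes: x right, y down, z forward; pixel columns grow to the right and rows downward; lengths in m; the calibration is good to about 2 mm. A picture is of the moment at which its call begins.
- robot.close_job(): hands the job in; it is judged then, once.
The state is a dict: "time": time; "joint_positions": joint angles; "qvel": joint speeds; "joint_torque": joint torques, N m; "tool_pos": TCP position; "ee_rot": TCP orientation; "wrist_force": force on the tool from outside, world axes, zero at the start; "wrist_torque": the same for the moment, N m; "width": finger opening in m; "finger_force": force on a finger pad.
Only numpy, scipy, OpenCV 4.12 (cv2) and the standard library are available. Lean on these libraries where they do the work, as an engineer would, in place of code of your own. Each camera call takes 0.05 s, during which the arm holds its last target. There are 200 camera calls.

### The job

Push the open drawer of the white crockery cabinet fully home until it clicks into its detent, then slide the barrel bolt across through the drawer's keep and turn its red-knobbed handle all the way down into the notch of the dark gate plate. Let go of everything, and leave the mug, the bowl and the plate where they stand.

Things in the scene. Friction and masses are not known exactly. Their poses are not given: they have to be found in the camera images.
- cabinet: White low cabinet, fixed: carcass 260 deep, 400 wide, 120 mm high, one blue-fronted drawer. Origin at table height under the middle of the carcass's front face; x points back into the cabinet, away from the drawer's user, y along the front to the user's left, z up. The barrel bolt lies on its top, near the front edge: the rod's axis is parallel to y at x = 20, z = 150 mm.
- gate_middle (a point): Point in front of the bolt's handle, on the top edge of the dark gate plate (8 mm thick, z = 120 to 186 mm, handle side 12 mm before the rod's axis). The plate stops the handle leaning beyond 0.2 rad all along its travel, but for one open-topped notch 17 mm wide. The notch is NOT at this point: it meets the handle at a bolt travel of 55 to 85 mm, different each time. Feel for it or look.
- drawer (a joint): Opening of the drawer in m: 0 fully home, grows as it comes out toward the cabinet's -x; starts 0.035 to 0.070. About 2 N of friction; a sprung detent resists over the last 14 mm (6 to 8 N), then pulls it in from about 5 mm. Hard stop at 0.
- drawer_bar (a point): Middle of the steel pull bar on the drawer's front, moving with it: a bar about 10 mm thick, 120 mm long along the cabinet's y, its centre 35 mm before the drawer front (18 mm thick), 70 mm above the table. Axes as the cabinet's. Pushing on it toward the cabinet's +x shuts the drawer.
- bolt (a joint): Travel of the bolt in m: 0 drawn, grows toward the cabinet's +y, at most 0.100; starts 0.002 to 0.020. Steel rod 14 mm thick, 185 mm long, about 3 N of friction. The handle stands at cabinet y = -75 mm + travel. The tip enters the keep at 30 mm of travel and is through it at 46 mm.
- keep (a point): Centre of the keep, an aluminium hoop on top of the drawer front that takes the rod: 16 mm wide along y, top 171 mm above the table, 3 mm play before and behind the rod. With the drawer home it lies on the rod's axis at cabinet y = 98 mm; otherwise the rod misses it.
- handle (a joint): Turn of the handle about the rod's axis in rad: 0 straight up, positive leaning toward the cabinet's -x, 1.52 lying level in the notch (its stop); starts -0.05 to 0.12. About 1 N at the knob turns it and it stays where it is left, or sinks slowly on when nearly level.
- knob (a point): Centre of the red knob, a disc 30 mm in diameter with flat faces 24 mm apart along y, 70 mm from the rod's axis, at the end of the 10 mm thick steel handle; 220 mm above the table when upright. z runs from the rod out to the knob, y as the cabinet's.
- mug: White mug, 76 mm across, 90 mm high, on the table left of the cabinet. Origin at the centre of its underside. Leave it.
- bowl: White bowl upside down on the back half of the cabinet's top, 116 mm across, 64 mm high. Origin at the centre of its underside. Leave it.
- plate: White plate, 170 mm across, 20 mm high, on the table right of the cabinet. Origin at the centre of its underside. Leave it.
There are look-alikes about, which are no part of the job. What is meant by the plate is not yellow, and is the larger of those in its own colour.

How it is judged:
By the outcome, as a careful person would: the job done as asked, in the order asked, and still so for the second after the job is handed in, with the robot touching nothing.
It also fails if it takes over 72 s, if anything falls off the work surface, if the arm or the gripper's body presses on something with over 40 N, if the wrist force passes 120 N, or if a joint passes its speed limit or range.

## Working session

There is one attempt and no reset: what is moved stays moved. The work goes in short steps, Python scripts to look and compute and a shell command to move; the robot and the scene stay as the last step left them, time stands still between calls to the robot, and variables do not carry over. Pictures are saved under pics/ and viewed, at most 10 in all, crops included, and the job is handed in when it is done.

```bash
mkdir -p pics; ls; cat > h.py <<'E'
import numpy as np,cv2
from bench import robot,vision
def pts(s):
    z=s["z_map"];v,u=np.indices(z.shape)
    c=np.stack([(u-s["cx"])/s["fx"]*z,(v-s["cy"])/s["fy"]*z,z],-1)
    return (c-np.array(s["t"]))@np.array(s["R"])
def save(s,n): cv2.imwrite("pics/"+n,s["color"][...,::-1])
E
python3 - <<'E'
from h import *
for n in("scene","top"):
    s=vision.snapshot(n);save(s,n+"0.png");np.savez(n+"0.npz",**s);R=np.array(s["R"]);print(n,s["fx"],s["cx"],s["cy"],(-R.T@s["t"]).round(3),R.round(3).tolist())
o=robot.get_obs();print(o)
E
```

```text
pics
scene 459.6677717377378 275.145768810942 212.32691306607217 [1.12  0.633 1.343] [[-0.787, 0.617, 0.014], [0.495, 0.644, -0.583], [-0.369, -0.452, -0.812]]
top 532.8385710290569 280.8441024475313 208.4414252968299 [ 0.264 -0.009  1.743] [[-0.03, -1.0, 0.004], [-0.979, 0.028, -0.203], [0.203, -0.01, -0.979]]
{'time': 0.1, 'joint_positions': array([-1.25407305e+00,  8.78529770e-02,  1.37207014e+00, -2.13724515e-05,
        1.68360974e+00, -1.03095328e-01]), 'qvel': array([-0.00045483, -0.00196417, -0.00289299,  0.00019653, -0.00113186,
        0.0015926 ]), 'joint_torque': array([ 2.62142079e-03, -3.41249549e+01, -3.03302693e+01,  7.20576639e-02,
        3.03692627e-02, -9.63174057e-05]), 'tool_pos': array([ 0.22401505, -0.50177547,  0.20445333]), 'ee_rot': array([-3.13966056e+00, -1.78543357e-04,  4.19816048e-01]), 'wrist_force': array([ 0.23981964, -0.28052088,  0.3089435 ]), 'wrist_torque': array([-0.0085353 , -0.01625045, -0.02818042]), 'finger_force': 0.0, 'width': 0.09407152724359284}
```

View pics/scene0.png

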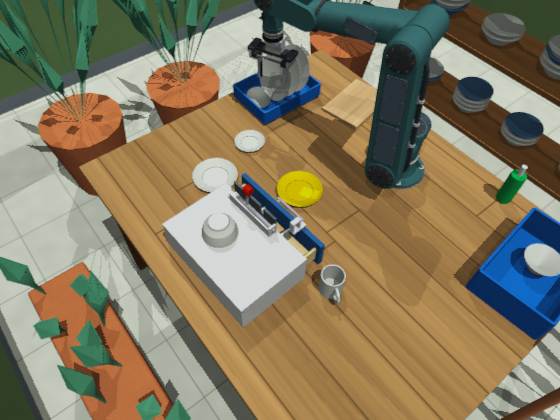

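View pics/top0.png

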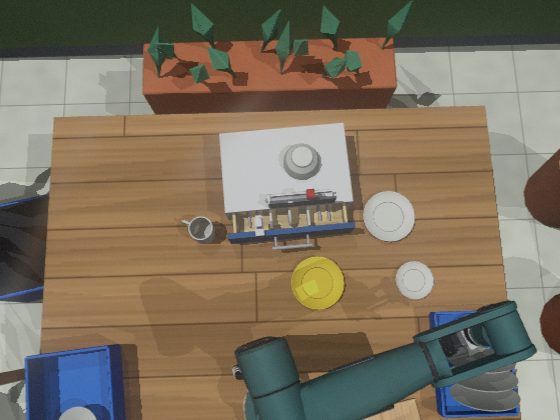

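Scene: the red knob is at scene (247,189) and top (311,193), the blue drawer front at top (292,231), and the pull bar at top (293,243). The keep is at top (259,222). Possible confusions: the large white plate at top (389,217) is the meant one, the small white plate is at (415,281) and the yellow plate at (318,284). The mug is at (201,230). Only one red knob, one bar and one bolt show. Next I measure and take one close crop.

```bash
python3 - <<'E'
from h import *
s=dict(np.load("top0.npz"));P=pts(s)
c=s["color"].astype(int)
v,u=np.indices(P.shape[:2])
box=(u>200)&(u<370)&(v>110)&(v<260)
m=box&(abs(P[...,2]-.12)<.006)&(c.min(-1)>140)
m2=cv2.morphologyEx(m.astype(np.uint8),cv2.MORPH_OPEN,np.ones((5,5)))
r=cv2.minAreaRect(P[m2>0][:,:2].astype(np.float32));print("top",r,cv2.boxPoints(r).round(3).tolist())
hsv=cv2.cvtColor(s["color"],cv2.COLOR_RGB2HSV).astype(int)
bl=box&(abs(hsv[...,0]-112)<12)&(hsv[...,1]>120)&(P[...,2]>.06)
r=cv2.minAreaRect(P[bl][:,:2].astype(np.float32));print("blue",r,np.percentile(P[bl][:,2],[5,50,95]).round(3))
for n in("top","scene"):
    s=dict(np.load(n+"0.npz"));Q=pts(s);h=cv2.cvtColor(s["color"],cv2.COLOR_RGB2HSV).astype(int)
    k=((h[...,0]<8)|(h[...,0]>172))&(h[...,1]>180)&(h[...,2]>90)&(Q[...,2]>.15)&(Q[...,0]>.3)
    print(n,k.sum(),np.argwhere(k).mean(0) if k.any() else 0,Q[k].mean(0).round(3),Q[k].min(0).round(3),Q[k].max(0).round(3))
    if n=="top":
        b=(u>265)&(u<320)&(v>238)&(v<252)&(abs(Q[...,2]-.07)<.012);print("bar",b.sum(),Q[b].mean(0).round(3),cv2.minAreaRect(Q[b][:,:2].astype(np.float32)))
        cv2.imwrite("pics/crop0.png",cv2.resize(s["color"][175:255,215:365,::-1],None,fx=5,fy=5,interpolation=cv2.INTER_CUBIC))
s=dict(np.load("scene0.npz"));cv2.imwrite("pics/crop1.png",cv2.resize(s["color"][165:275,215:335,::-1],None,fx=5,fy=5,interpolation=cv2.INTER_CUBIC))
E
```

```text
top ((0.7415434122085571, -0.042346253991127014), (0.24879038333892822, 0.3964391350746155), 3.967264175415039) [[0.6039999723434448, 0.1469999998807907], [0.6309999823570251, -0.24899999797344208], [0.8790000081062317, -0.23100000619888306], [0.8519999980926514, 0.164000004529953]]
blue ((0.5310248136520386, -0.04692287743091583), (0.015807390213012695, 0.367400199174881), 3.5923871994018555) [0.109 0.115 0.121]<stdin>:15: RuntimeWarning: Mean of empty slice.
  ret = um.true_divide(
Traceback (most recent call last):
ValueError: zero-size array to reduction operation minimum which has no identity
```

```bash
python3 - <<'E'
from h import *
for n,(a,b,c_,d) in (("top",(175,255,215,365)),("scene",(165,275,215,335))):
    s=dict(np.load(n+"0.npz"));Q=pts(s);h=cv2.cvtColor(s["color"],cv2.COLOR_RGB2HSV).astype(int)
    v,u=np.indices(h.shape[:2])
    k=((h[...,0]<8)|(h[...,0]>172))&(h[...,1]>150)&(u>c_)&(u<d)&(v>a)&(v<b)
    uv=np.argwhere(k).mean(0);print(n,k.sum(),uv,np.median(Q[k],0).round(3))
    # ray onto z=.22
    R=np.array(s["R"]);C=-R.T@s["t"];r=R.T@np.array([(uv[1]-s["cx"])/s["fx"],(uv[0]-s["cy"])/s["fy"],1]);print("ray@.22",(C+r*(.22-C[2])/r[2]).round(4))
    if n=="top":
        b_=(u>265)&(u<320)&(v>238)&(v<252)&(abs(Q[...,2]-.07)<.012);print("bar",b_.sum(),Q[b_].mean(0).round(3),cv2.minAreaRect(Q[b_][:,:2].astype(np.float32)) if b_.any() else 0)
        for rr in range(200,216,2): print(rr,Q[rr,228].round(3),end=' ')
    cv2.imwrite(f"pics/crop{n}.png",cv2.resize(s["color"][a:b,c_:d,::-1],None,fx=5,fy=5,interpolation=cv2.INTER_CUBIC))
E
```

```text
top 1 [192. 313.] [ 0.622 -0.12   0.236]
ray@.22 [ 0.6263 -0.1208  0.22  ]
bar 164 [ 0.49  -0.053  0.075] ((0.4980420172214508, -0.057537518441677094), (0.03328438103199005, 0.12690092623233795), 2.118602752685547)
200 [0.632 0.138 0.12 ] 202 [0.625 0.138 0.123] 204 [0.621 0.139 0.114] 206 [0.614 0.138 0.117] 208 [0.607 0.138 0.119] 210 [0.6   0.138 0.121] 212 [0.596 0.139 0.112] 214 [0.593 0.141 0.092] scene 96 [189.84375    247.54166667] [ 0.626 -0.107  0.227]
ray@.22 [ 0.6245 -0.1129  0.22  ]
```

View pics/croptop.png

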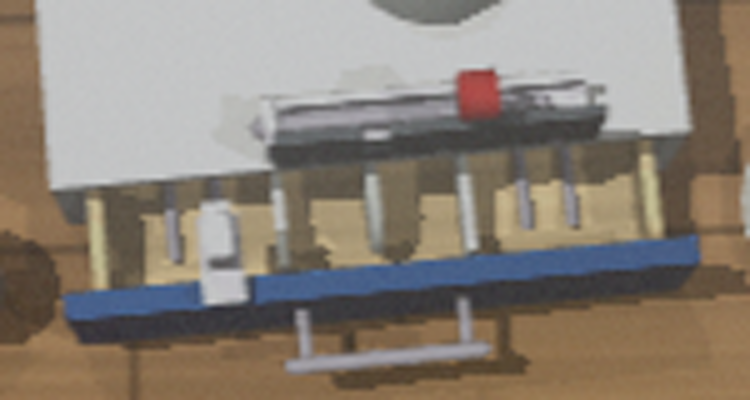

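View pics/cropscene.png

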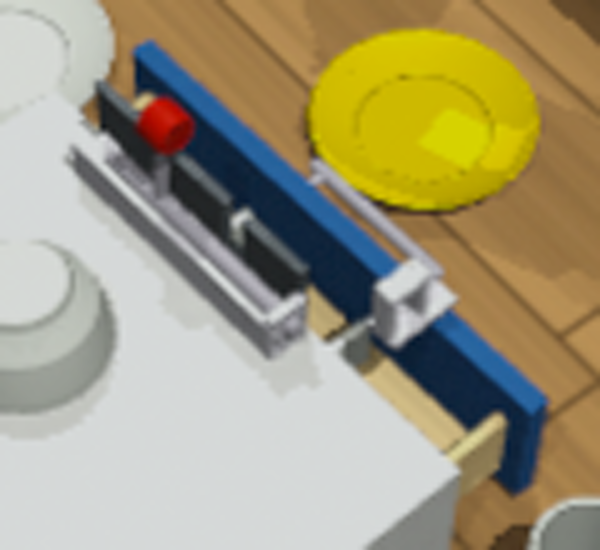

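Close crops: one red knob at crop-top (478,95), one bar from (288,367) to (488,349), and the keep at (222,250). The notch shows as a light gap in the gate at crop-top (376,133) and crop-scene (240,225).

```bash
cat >> h.py <<'E'
def ray(s,u,v,z):
    R=np.array(s["R"]);C=-R.T@s["t"];r=R.T@np.array([(u-s["cx"])/s["fx"],(v-s["cy"])/s["fy"],1]);return C+r*(z-C[2])/r[2]
E
python3 - <<'E'
from h import *
t=dict(np.load("top0.npz"));s=dict(np.load("scene0.npz"))
T=lambda a,b,z:ray(t,215+a/5-.4,175+b/5-.4,z)
S=lambda a,b,z:ray(s,215+a/5-.4,165+b/5-.4,z)
L=T(50,190,.12);Rr=T(690,130,.12);print("front",L,Rr,np.linalg.norm(L-Rr))
y=(L-Rr)[:2];y/=np.linalg.norm(y);x=np.array([y[1],-y[0]]);O=(L+Rr)[:2]/2
print("yaw",np.degrees(np.arctan2(x[1],x[0])),O)
f=lambda p:np.array([(p[:2]-O)@x,(p[:2]-O)@y]).round(4)
for n,p in dict(knobT=T(478,95,.225),knobS=S(165,125,.22),notchT=T(376,133,.18),notchS=S(240,222,.175),gateS=S(305,275,.186),gateS2=S(100,85,.186),gateT=T(270,152,.186),gateT2=T(605,125,.186),bar1=T(288,367,.075),bar2=T(488,349,.075),keepT=T(225,210,.171),keepTf=T(225,270,.165),frontbackTop=T(380,266,.12),bluefront=T(380,285,.12),keepS=S(410,285,.171),rodtip=T(258,128,.15),cornerS=S(460,465,.12)).items(): print(n,p.round(4),f(p))
E
```

```text
front [0.59235974 0.14893547 0.12      ] [ 0.6189733  -0.25061968  0.12      ] 0.4004405094531267
yaw 3.810726157285724 [ 0.60566652 -0.05084211]
knobT [ 0.6206 -0.1121  0.225 ] [ 0.0108 -0.0621]
knobS [ 0.6238 -0.1135  0.22  ] [ 0.0139 -0.0638]
notchT [ 0.6095 -0.0529  0.18  ] [ 0.0037 -0.0023]
notchS [ 0.6124 -0.0518  0.175 ] [ 0.0067 -0.0014]
gateS [0.6099 0.0109 0.186 ] [0.0083 0.0614]
gateS2 [ 0.6227 -0.1887  0.186 ] [ 0.0078 -0.1387]
gateT [0.5984 0.011  0.186 ] [-0.0032  0.0622]
gateT2 [ 0.6091 -0.19    0.186 ] [-0.0058 -0.1391]
bar1 [0.4835 0.0046 0.075 ] [-0.1182  0.0634]
bar2 [ 0.4912 -0.1218  0.075 ] [-0.1189 -0.0632]
keepT [0.5668 0.0391 0.171 ] [-0.0329  0.0923]
keepTf [0.5313 0.0401 0.165 ] [-0.0682  0.0956]
frontbackTop [ 0.5386 -0.0542  0.12  ] [-0.0672  0.0011]
bluefront [ 0.5267 -0.0539  0.12  ] [-0.079   0.0022]
keepS [0.5564 0.0485 0.171 ] [-0.0426  0.1024]
rodtip [0.6213 0.0184 0.15  ] [0.0202 0.0681]
cornerS [0.5931 0.1449 0.12  ] [0.0005 0.1961]
```

```bash
python3 -m crank '[[1,[0,0,0],[0,0,6.75]],[1,[0,0,0],[0,0,6.75]],[1,[0,0,0],[0,0,6.75]],[1,[0.02,-0.0327,0],[0,0,0]],[1,[0.02,-0.0327,0],[0,0,0]],[1,[0.02,-0.0327,0],[0,0,0]],[1,[0.02,-0.0327,0],[0,0,0]],[1,[0.02,-0.0327,0],[0,0,0]]]'
python3 -m crank '[[1,[0.02,-0.0327,0],[0,0,0]],[1,[0.02,-0.0327,0],[0,0,0]],[1,[0.02,-0.0327,0],[0,0,0]],[1,[0.02,-0.0327,0],[0,0,0]],[1,[0.02,-0.0327,0],[0,0,0]],[1,[0.02,-0.0327,0],[0,0,0]],[1,[0.01,-0.0163,0],[0,0,0]],[1,[0,0,0],[0,0,0]]]'
```

```text
time: 0.9
tool_pos: [0.3134, -0.3309, 0.2049]
ee_rot: [-3.141, 0.0, 0.066]
wrist_force: [0.3, 0.5, -0.1]
width: 0.0335
finger_force: 0.0
time: 1.7
tool_pos: [0.4291, -0.1098, 0.2049]
ee_rot: [-3.141, 0.001, 0.071]
wrist_force: [0.0, -0.4, 0.1]
width: 0.0005
finger_force: 0.0
```

```bash
python3 -m crank '[[1,[0.015,-0.024,0],[0,0,0]],[1,[0.014,-0.023,0],[0,0,0]],[1,[0,0,0.035],[0,0,0]],[1,[0,0,0.035],[0,0,0]],[1,[0,0,0.035],[0,0,0]],[1,[0,0,0.03],[0,0,0]],[1,[0,0,0.012],[0,0,0]],[1,[0,0,0],[0,0,0]]]'
```

```text
time: 2.5
tool_pos: [0.4527, -0.0634, 0.0565]
ee_rot: [-3.14, 0.005, 0.065]
wrist_force: [0.3, 0.0, 0.0]
width: 0.0001
finger_force: 0.0
```

```bash
python3 -m crank '[[1,[0.01,0,0],[0,0,0]],[1,[0.01,0,0],[0,0,0]],[1,[0.01,0,0],[0,0,0]],[1,[0.01,0,0],[0,0,0]],[1,[0.01,0,0],[0,0,0]],[1,[0.01,0,0],[0,0,0]],[1,[0,0,0],[0,0,0]]]'
python3 -m crank '[[1,[0.008,0,0],[0,0,0]],[1,[0.006,0,0],[0,0,0]],[1,[0.005,0,0],[0,0,0]],[1,[0,0,0],[0,0,0]]]'
```

```text
time: 3.2
tool_pos: [0.5164, -0.0588, 0.0585]
ee_rot: [-3.141, -0.002, 0.067]
wrist_force: [-0.5, 0.2, -0.0]
width: 0.0003
finger_force: 0.0
time: 3.6
tool_pos: [0.5312, -0.0576, 0.0581]
ee_rot: [-3.141, 0.006, 0.066]
wrist_force: [-7.1, -2.3, 4.9]
width: 0.0007
finger_force: 3.7
```

```bash
python3 -m crank '[[1,[0.004,0,0],[0,0,0]],[1,[0.003,0,0],[0,0,0]],[1,[0,0,0],[0,0,0]]]'
python3 -m crank '[[1,[0.003,0,0],[0,0,0]],[1,[0.003,0,0],[0,0,0]],[1,[0,0,0],[0,0,0]]]'
```

```text
time: 3.9
tool_pos: [0.5395, -0.0571, 0.0581]
ee_rot: [-3.141, 0.003, 0.066]
wrist_force: [-5.8, 0.4, 2.2]
width: 0.0006
finger_force: 2.5
time: 4.2
tool_pos: [0.5396, -0.0571, 0.0581]
ee_rot: [-3.141, 0.016, 0.066]
wrist_force: [-20.0, -0.6, 12.6]
width: -0.0001
finger_force: 10.1
```

```bash
python3 - <<'E'
from h import *
t=vision.snapshot("top");s=vision.snapshot("scene");np.savez("scene1.npz",**s);np.savez("top1.npz",**t)
a=cv2.resize(t["color"][175:255,215:365],None,fx=4,fy=4,interpolation=2);b=cv2.resize(s["color"][165:275,215:335],None,fx=4.5,fy=4.5,interpolation=2)
a=cv2.resize(a,(0,0),fx=.42,fy=.42) if 0 else a[:, :260+0] if 0 else a
im=np.zeros((320+0,600,3),np.uint8)
cv2.imwrite("pics/s1.png",b[...,::-1])
print(robot.get_obs()["tool_pos"])
E
```

```text
[ 0.53960698 -0.05710168  0.05812286]
```

View pics/s1.png

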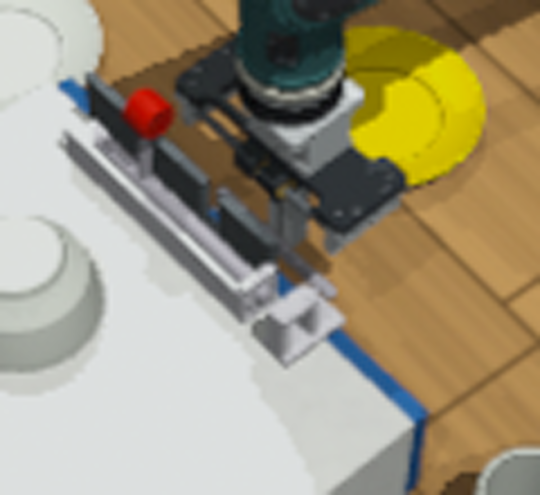

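The drawer is home: it hit the hard stop with 20 N, and the keep is in line with the rod at crop (300,325). The notch is clear at (213,205). Next I back off, rise and open over the knob.

```bash
python3 -m crank '[[1,[-0.02,0,0],[0,0,0]],[1,[-0.006,0,0],[0,0,0]],[0.4,[0,0,-0.04],[0,0,0]],[0,[0,0,-0.04],[0,0,0]],[0,[0,0,-0.04],[0,0,0]],[0,[0,0,-0.04],[0,0,0]],[0,[0,0,-0.04],[0,0,0]],[0,[0,0,-0.04],[0,0,0]]]'
python3 -m crank '[[0,[0.025,0.0155,0],[0,0,0]],[0,[0.025,0.0155,0],[0,0,0]],[0,[0.025,0.0155,0],[0,0,0]],[0,[0.023,0.0155,0],[0,0,0]],[0,[0,0,0],[0,0,0]],[0,[0,0,0],[0,0,0]]]'
```

```text
time: 5.1
tool_pos: [0.5215, -0.0585, 0.3005]
ee_rot: [3.141, -0.003, 0.067]
wrist_force: [0.6, -0.6, 0.9]
width: 0.0451
finger_force: 0.0
time: 5.7
tool_pos: [0.6231, -0.1141, 0.2976]
ee_rot: [-3.141, 0.0, 0.066]
wrist_force: [-0.9, 0.5, -0.2]
width: 0.092
finger_force: 0.0
```

```bash
python3 -m crank '[[0,[0,0,0.03],[0,0,0]],[0,[0,0,0.03],[0,0,0]],[0,[0,0,0.022],[0,0,0]],[0,[0,0,0.01],[0,0,0]],[0,[0,0,0],[0,0,0]]]'
python3 -m crank '[[1,[0,0,0],[0,0,0]],[1,[0,0,0],[0,0,0]],[1,[0,0,0],[0,0,0]],[1,[0,0,0],[0,0,0]],[1,[0,0,0],[0,0,0]],[1,[0,0,0],[0,0,0]],[1,[0,0,0],[0,0,0]]]'
```

```text
time: 6.2
tool_pos: [0.6213, -0.1133, 0.2055]
ee_rot: [-3.141, 0.002, 0.067]
wrist_force: [0.1, -0.1, 1.0]
width: 0.0944
finger_force: 0.0
time: 6.9
tool_pos: [0.6223, -0.114, 0.2064]
ee_rot: [3.142, 0.0, 0.066]
wrist_force: [0.8, -0.5, -0.1]
width: 0.0413
finger_force: 0.0
```

```bash
python3 -m crank '[[1,[0,0,0],[0,0,0]],[1,[0,0,0],[0,0,0]],[1,[0,0,0],[0,0,0]],[1,[0,0,0],[0,0,0]],[1,[0,0,0],[0,0,0]]]'
```

```text
time: 7.4
tool_pos: [0.6222, -0.1136, 0.2064]
ee_rot: [-3.141, 0.0, 0.067]
wrist_force: [0.1, 2.2, -0.8]
width: 0.0239
finger_force: 30.0
```

```bash
python3 -m crank '[[1,[0,-0.008,0],[0,0,0]],[1,[0,-0.008,0],[0,0,0]],[1,[0,-0.008,0],[0,0,0]],[1,[0,-0.008,0],[0,0,0]],[1,[0,0,0],[0,0,0]]]'
python3 -m crank '[[1,[0,-0.008,0],[0,0,0]],[1,[0,-0.008,0],[0,0,0]],[1,[0,-0.008,0],[0,0,0]],[1,[0,-0.006,0],[0,0,0]],[1,[0,0,0],[0,0,0]],[1,[0,0,0],[0,0,0]]]'
python3 - <<'E'
from h import *
s=vision.snapshot("scene")
cv2.imwrite("pics/s2.png",cv2.resize(s["color"][150:260,215:335,::-1],None,fx=5,fy=5,interpolation=2))
E
```

```text
time: 7.9
tool_pos: [0.6201, -0.0802, 0.2064]
ee_rot: [-3.14, 0.0, 0.068]
wrist_force: [0.2, 0.9, -1.7]
width: 0.0239
finger_force: 30.0
time: 8.5
tool_pos: [0.6182, -0.0505, 0.2064]
ee_rot: [-3.139, -0.0, 0.068]
wrist_force: [1.0, 1.9, -1.2]
width: 0.0243
finger_force: 30.0
```

View pics/s2.png

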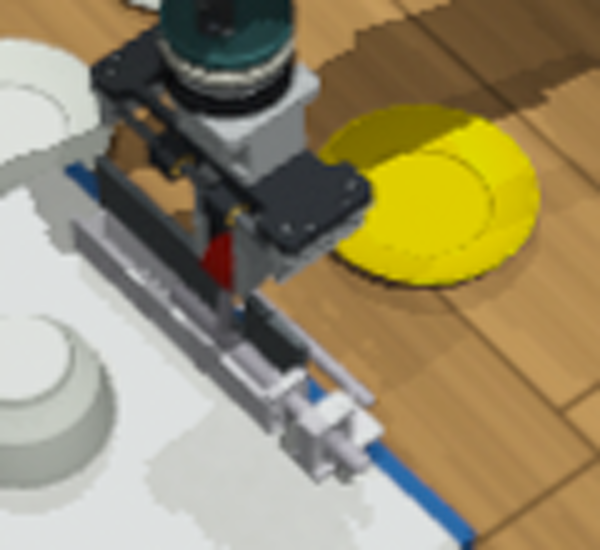

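Picture: the rod is through the keep at (335,440), and the handle is beside the notch at (235,315). I'll lean it gently and feel.

```bash
python3 -m crank '[[1,[-0.005,0,0.0008],[0,0,0]],[1,[-0.005,0,0.001],[0,0,0]],[1,[-0.004,0,0.001],[0,0,0]],[1,[0,0,0],[0,0,0]]]'
```

```text
time: 8.95
tool_pos: [0.6062, -0.0519, 0.2046]
ee_rot: [-3.14, -0.007, 0.067]
wrist_force: [4.8, 3.4, -0.6]
width: 0.024
finger_force: 30.0
```

```bash
python3 -m crank '[[1,[-0.004,0,0.001],[0,0,0]],[1,[-0.004,0,0.0015],[0,0,0]],[1,[0,0,0],[0,0,0]]]'
```

```text
time: 9.25
tool_pos: [0.5984, -0.0525, 0.2026]
ee_rot: [-3.14, -0.007, 0.067]
wrist_force: [5.6, 3.7, 0.5]
width: 0.0239
finger_force: 30.0
```

```bash
python3 -m crank '[[1,[-0.0035,0,0.0023],[0,0,0]],[1,[-0.0036,0,0.0023],[0,0,0]],[1,[-0.0042,0,0.003],[0,0,0]],[1,[-0.0043,0,0.0032],[0,0,0]],[1,[0,0,0],[0,0,0]]]'
python3 -m crank '[[1,[-0.0038,0,0.0036],[0,0,0]],[1,[-0.0037,0,0.0037],[0,0,0]],[1,[-0.0032,0,0.0042],[0,0,0]],[1,[-0.0031,0,0.0042],[0,0,0]],[1,[0,0,0],[0,0,0]]]'
```

```text
time: 9.75
tool_pos: [0.5815, -0.054, 0.1936]
ee_rot: [-3.141, -0.006, 0.067]
wrist_force: [-0.0, 2.1, 6.0]
width: 0.0238
finger_force: 30.0
time: 10.25
tool_pos: [0.5662, -0.0551, 0.1776]
ee_rot: [-3.141, -0.002, 0.067]
wrist_force: [-4.1, 1.7, 7.3]
width: 0.0237
finger_force: 30.0
```

```bash
python3 -m crank '[[1,[-0.0025,0,0.0046],[0,0,0]],[1,[-0.0025,0,0.0046],[0,0,0]],[1,[-0.0018,0,0.005],[0,0,0]],[1,[-0.0017,0,0.005],[0,0,0]],[1,[-0.001,0,0.005],[0,0,0]],[1,[-0.001,0,0.005],[0,0,0]],[1,[0,0,0.003],[0,0,0]],[1,[0,0,0],[0,0,0]]]'
```

```text
time: 11.05
tool_pos: [0.5537, -0.056, 0.1438]
ee_rot: [-3.141, 0.005, 0.066]
wrist_force: [-7.5, 2.1, 5.5]
width: 0.0238
finger_force: 30.0
```

```bash
python3 -m crank '[[1,[0,0,0.003],[0,0,0]],[1,[0.001,0,0.002],[0,0,0]],[1,[0,0,0],[0,0,0]]]'
python3 -m crank '[[1,[0.001,0,0.002],[0,0,0]],[1,[0,0,0.001],[0,0,0]],[1,[0,0,0],[0,0,0]]]'
```

```text
time: 11.35
tool_pos: [0.5536, -0.056, 0.1386]
ee_rot: [-3.141, 0.008, 0.066]
wrist_force: [-10.1, 0.7, 7.2]
width: 0.0237
finger_force: 30.0
time: 11.65
tool_pos: [0.5541, -0.0559, 0.1354]
ee_rot: [-3.14, 0.009, 0.066]
wrist_force: [-11.6, 0.8, 7.3]
width: 0.0236
finger_force: 30.0
```

```bash
python3 -m crank '[[1,[0.001,0,0.002],[0,0,0]],[1,[0.001,0,0.002],[0,0,0]],[1,[0,0,0],[0,0,0]]]'
python3 - <<'E'
from h import *
s=vision.snapshot("scene")
cv2.imwrite("pics/s3.png",cv2.resize(s["color"][150:260,215:335,::-1],None,fx=5,fy=5,interpolation=2))
E
```

```text
time: 11.95
tool_pos: [0.5551, -0.0559, 0.1309]
ee_rot: [-3.14, 0.012, 0.066]
wrist_force: [-14.3, 1.1, 6.6]
width: 0.0241
finger_force: 30.0
```

View pics/s3.png

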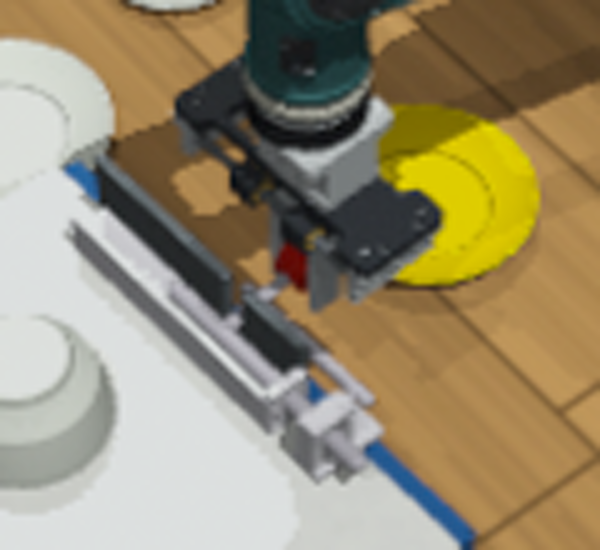

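The handle lies in the notch with the knob low at (290,265). I'll let go, rise, and press down on it from above with closed fingers to make sure it is at its stop.

```bash
python3 -m crank '[[0,[0,0,0],[0,0,0]],[0,[0,0,0],[0,0,0]],[0,[0,0,0],[0,0,0]],[0,[0,0,0],[0,0,0]],[0,[0,0,-0.02],[0,0,0]],[1,[0,0,-0.04],[0,0,0]],[1,[0,0,-0.02],[0,0,0]],[1,[0,0,0],[0,0,0]]]'
python3 -m crank '[[1,[0,0,0],[0,0,0]],[1,[0,0,0],[0,0,0]],[1,[0,0,0],[0,0,0]],[1,[0,0,0],[0,0,0]],[1,[0,0,0],[0,0,0]],[1,[0,0,0],[0,0,0]],[1,[0,0,0],[0,0,0]],[1,[0,0,0],[0,0,0]]]'
```

```text
time: 12.8
tool_pos: [0.5625, -0.0564, 0.2148]
ee_rot: [3.139, -0.008, 0.066]
wrist_force: [-0.5, 0.3, 0.5]
width: 0.0434
finger_force: 0.0
time: 13.6
tool_pos: [0.5604, -0.056, 0.2105]
ee_rot: [3.141, -0.0, 0.066]
wrist_force: [0.4, -1.1, 0.4]
width: 0.0008
finger_force: 0.0
```

```bash
python3 -m crank '[[1,[-0.005,0,0.015],[0,0,0]],[1,[0,0,0.012],[0,0,0]],[1,[0,0,0.008],[0,0,0]],[1,[0,0,0.004],[0,0,0]],[1,[0,0,0.003],[0,0,0]],[1,[0,0,0],[0,0,0]]]'
```

```text
time: 14.2
tool_pos: [0.5557, -0.0563, 0.1689]
ee_rot: [3.141, -0.001, 0.066]
wrist_force: [-0.0, 0.7, -0.1]
width: 0.0006
finger_force: 0.0
```

```bash
python3 -m crank '[[1,[0,0,0.003],[0,0,0]],[1,[0,0,0.002],[0,0,0]],[1,[0,0,0],[0,0,0]]]'
```

```text
time: 14.5
tool_pos: [0.5561, -0.0564, 0.168]
ee_rot: [3.14, -0.004, 0.066]
wrist_force: [-6.1, 1.0, 13.7]
width: 0.0006
finger_force: 6.6
```

The knob's top sits solid at z = 0.168 under 14 N, which is the level stop. I'll retreat and check.

```bash
python3 -m crank '[[1,[0,0,-0.02],[0,0,0]],[1,[0,0,-0.04],[0,0,0]],[1,[0,0,-0.04],[0,0,0]],[1,[-0.04,0,-0.02],[0,0,0]],[1,[-0.04,0,0],[0,0,0]],[1,[-0.04,0,0],[0,0,0]],[1,[-0.04,0,0],[0,0,0]],[1,[0,0,0],[0,0,0]]]'
python3 - <<'E'
from h import *
s=vision.snapshot("scene")
cv2.imwrite("pics/s4.png",cv2.resize(s["color"][140:300,180:350,::-1],None,fx=3.7,fy=3.7,interpolation=2))
E
```

```text
time: 15.3
tool_pos: [0.3931, -0.0669, 0.2847]
ee_rot: [3.14, -0.003, 0.065]
wrist_force: [-0.2, -0.2, -0.0]
width: 0.0004
finger_force: 0.0
```

View pics/s4.png

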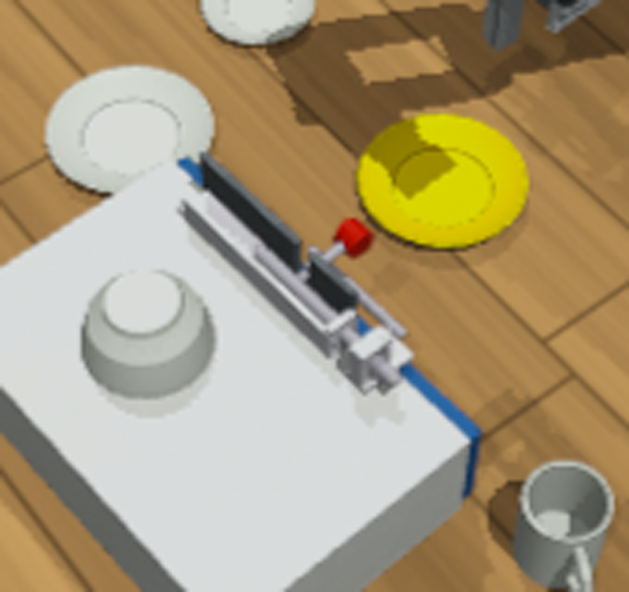

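The drawer is home, the rod is through the keep at (385,365), and the handle lies level in the notch with the knob at (353,238). The mug, bowl and plate stand where they were.

```bash
python3 -c "from bench import robot; print(robot.close_job())"
```

```text
the job is handed in; nothing more can be done
None
```

The job is handed in at about 15 s: drawer pushed home, bolt through the keep, handle level in the notch, the robot clear, and the mug, bowl and plate not touched.

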